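# Make room in the pantry crate and pack the jar and the grater

### The arm

A 6-joint arm with a two-finger parallel gripper is mounted at the origin on the work surface. World frame = base frame: x ahead of the robot, y to its left, z up, the work surface at z = 0. Lengths are in mm, angles in rad, forces in N, time in s.
With the tool pointing down it reaches from about 350 to 775 mm from the base axis. Payload 7.3 kg.
Tool frame: the origin (TCP) lies at the very end of the fingers, on their centre line; the grasp point (between the pads) lies 19 mm behind it (bot.grip_point_offset is the distance from the TCP to the grasp point, in mm); z points along the fingers, y is the line along which they close (so a half turn about z gives the same grasp; the last joint's range is limited). The gripper opens to 92 mm and grips with 3 to 60 N. Pads are 19 mm wide; open, the fingers measure 130 mm over their backs; the gripper's body (75 mm by 190 mm) begins 47 mm behind the grasp point.
Start: joints at [-1.336, 0.342, 1.524, -0, 1.275, -0.146], TCP at [195.147, -487.404, 226.741] pointing down, gripper open.
Joint ranges: [-2.53, 2.53], [-0.77, 2.02], [0.04, 2.7], [-1, 4.14], [0.28, 2.66], [-3.11, 3.11]. Speed limits (rad/s): [2.57, 2.57, 3.14, 3.14, 3.14, 3.14].

### API

Orientations are given as [roll, pitch, yaw] about the fixed x, y, z axes, in that order (R = Rz(yaw) Ry(pitch) Rx(roll)).
In Python, from plant import bot gives the robot as it stands. The module is installed in compiled form; this text tells all that it offers.
- The arm moves only by the shell command python3 -m jog 'ROWS' [OPENING]. ROWS is JSON, a list of rows, each a list of 6 numbers: the shift along the tool's x, y, z in mm, then the turn, a rotation vector about the tool's x, y, z in rad. In form: [[dx, dy, dz, rx, ry, rz], ...]. A call has 1 to 12 rows; each row shifts and turns the commanded pose from where the row before left it, along the tool's axes as they then stand; what a row does not reach is not made up. A row lasts 1/10 s, in which the tool goes at most 50 mm and 8.59 degrees, less where a joint would pass 70% of its speed; a pose out of reach is approached as far as the arm can. A call with a gripper value outside its range is refused whole. OPENING is the opening in per cent of the stroke, from 0 (shut) to 100 (fully open), set as the call begins (- or left out, the last holds). The fingers move at their own pace and stop on an object; the grip force is fixed at half the most. Time passes only in rows, so rows that do not move let the fingers close. It gives the time, the measured TCP pose, the force, the opening and the grip force at its end, in the units of the state.
- bot.get_obs(): the state, without advancing time (a new reading comes with each control period).
- bot.capture(name): name is "scene" or "top"; returns the picture (384x512x3 uint8, red, green, blue); there is no depth.
- bot.camera_model(name): a dict with "fx", "fy", "cx", "cy" (pixels), "position" and "orientation" of the camera in the world. Camera axes: x right, y down, z forward; pixel columns grow to the right and rows downward; lengths in mm; the calibration is good to about 2 mm. A picture is of the moment at which its call begins. camera_model takes no time and is no camera call.
- bot.close_job(): hands the job in; it is judged then, once.
Trained networks look in the newest picture that a camera, given by its name, has taken for a name from the list of things; names that differ only in an ending like _2 or _b are one class to them, and where a whole thing is asked for, a point or a joint stands for the part that bears it (a point fixed in the world has none). Each returns a list of dicts, best first, with "p" (0 to 1); they miss things now and then, are a little off and sometimes report something else, mostly with a low value. They report only what shows in the picture. A call takes as long as a camera call. They do not tell look-alikes from the thing itself.
- bot.outline_of(target, camera): "mask" (384x512 bool, what is visible of it) and "pixel" ([column, row] in pixels, amid what is visible of it).
The state is a dict: "time": time; "joint_positions": joint angles; "dq": joint speeds; "tau": joint torques, N m; "tool_pos": TCP position; "tcp_rot": TCP orientation; "contact_force": force on the tool from outside, world axes, zero at the start; "moment": the same for the moment, N m; "grip_width": finger opening in mm; "finger_force": force on a finger pad.
Only numpy, scipy, OpenCV 4.12 (cv2) and the standard library are available. Lean on these libraries where they do the work, as an engineer would, in place of code of your own. Each camera call takes 0.05 s, during which the arm holds its last target. There are 200 camera calls.

### The job

The small white wooden crate has to carry the square tin, the glass jar and the flat grater, all three upright side by side on its floor, but the tin stands in the middle and leaves no room. Move the tin along to make room, set the glass jar in gently without dropping it, and take the grater from its sloping rest and stand it in the crate as well, handle up. Leave the measuring cup, courgettes, mill and oil bottle on the table where they are.

Things in the scene. Friction and masses are not known exactly. Their poses are not given: they have to be found in the camera images.
- crate_floor (a point): Centre of the inner floor (8 mm above the table) of a fixed open-topped white-painted wooden crate. Inside: 78 mm along its x, 166 mm along its y (the long way), walls 8 mm thick, rim 55 mm above this point. z is up. The three items fit only in one row along y (64 + 66 + 22 mm, so 14 mm are left over), in any order.
- tin_center (a point): Centre (half-way up) of a closed square metal tin, 64 x 64 mm, 110 mm tall (the top 12 mm is a 60 x 60 mm lid), 0.3 kg, loose. It stands upright in the crate near the middle of its length, its sides (x and y axes) parallel to the crate's within a few degrees. It sticks out 55 mm above the rim.
- jar_center (a point): Centre (half-way up) of a round glass jar with a steel lid, 66 mm in diameter (lid 64 mm, the top 20 mm), 100 mm tall, about 0.35 kg, standing upright on the table, loose. Left or right of the crate.
- grater_center (a point): Centre (half-way up) of a flat steel hand grater with black handle, 180 mm long, about 0.25 kg, loose. z: along it to the handle end, y: across its width, x: thickness. Body 68 (y) x 22 (x) mm, from 90 mm below to 25 mm above this point; handle 40 (y) x 18 (x) mm, from 25 to 90 mm above it along z. Starts on the sloping rest, handle up, leaning 32 degrees, top towards the robot's side.
- rest: Fixed wooden sloping rest holding the grater: base 140 x 90 mm, origin at the centre of its underside on the table. Its x points the way its slope faces; the slope leans 32 degrees back towards -x. The sloped board is 60 mm wide and supports only the lowest 100 mm of the grater, whose handle stands free; the lip at the foot is 6 mm high. Left or right of the crate, across from the jar.
- cup_center (a point): Bystander: white measuring cup, 92 mm across, 55 mm tall, flat handle; centre half-way up.
- courgette_center (a point): Bystander: courgette 190 mm long, 48 mm thick, on the cutting board (18 mm thick); its centre.
- courgette2_center (a point): Bystander: courgette 170 mm long, 48 mm thick, on the cutting board; its centre.
- mill_center (a point): Bystander: dark wooden pepper mill, 52 mm across, 160 mm tall; centre half-way up.
- oil_center (a point): Bystander: green oil bottle, 60 mm across, 200 mm tall; centre half-way up.
Not all that is in view belongs to the job. What is shaped like the part that bears crate_floor but orange is not meant.

How it is judged:
By the outcome, as a careful person would: the job done as asked, in the order asked, and still so for the second after the job is handed in, with the robot touching nothing.
It also fails if it takes over 58 s, if anything falls off the work surface, if the arm or the gripper's body presses on something with over 40 N, if the wrist force passes 120 N, or if a joint passes its speed limit or range.

## Working session

There is one attempt and no reset: what is moved stays moved. The work goes in short steps, Python scripts to look and compute and a shell command to move; the robot and the scene stay as the last step left them, time stands still between calls to the robot, and variables do not carry over. Pictures are saved under pics/ and viewed, at most 10 in all, crops included, and the job is handed in when it is done.

```bash
mkdir -p pics; cat > h.py <<'E'
import numpy as np, cv2
from scipy.spatial.transform import Rotation as R
from plant import bot
def cam(n):
    c=bot.camera_model(n); o=np.array(c["orientation"],float)
    Rm=R.from_euler('xyz',o).as_matrix() if o.size==3 else (o if o.size==9 else R.from_quat(o).as_matrix())
    return c,np.array(c["position"],float),Rm.reshape(3,3)
def p2w(n,px,z):
    c,p,Rm=cam(n); d=Rm@np.array([(px[0]-c["cx"])/c["fx"],(px[1]-c["cy"])/c["fy"],1.])
    return p+d*(z-p[2])/d[2]
def w2p(n,X):
    c,p,Rm=cam(n); v=(np.atleast_2d(X)-p)@Rm
    return np.c_[c["fx"]*v[:,0]/v[:,2]+c["cx"],c["fy"]*v[:,1]/v[:,2]+c["cy"]]
def shot(n,f,box=None,s=1.5):
    im=bot.capture(n)
    if f:
        a=im if box is None else im[box[1]:box[3],box[0]:box[2]]
        cv2.imwrite('pics/'+f,cv2.resize(a,None,fx=s,fy=s,interpolation=cv2.INTER_CUBIC)[:,:,::-1])
    return im
E
python3 - <<'E'
from h import *
for n in("top","scene"):
    print(n,bot.camera_model(n)); im=shot(n,n+"0.png"); np.save(n+"0.npy",im)
    for t in("crate_floor","tin_center","jar_center","grater_center","rest"):
        for o in bot.outline_of(t,n)[:3]:
            m=o["mask"].astype(np.uint8); r=cv2.minAreaRect(cv2.findNonZero(m))
            print(t,round(o["p"],2),o["pixel"],np.round(p2w(n,o["pixel"],60)),m.sum(),np.round(cv2.boxPoints(r)).tolist())
E
```

```text
top {'fx': 499.1725313573324, 'fy': 499.1725313573324, 'cx': 248.53221487557872, 'cy': 203.40911212498102, 'position': array([ 292.05784588,   93.07540418, 1665.57926362]), 'orientation': array([-2.98252428e+00, -2.86701906e-03, -1.59353776e+00])}
crate_floor 0.63 [116.4, 175.0] [654. 514.  60.] 1802 [[86.0, 160.0], [145.0, 155.0], [147.0, 187.0], [88.0, 192.0]]
crate_floor 0.6 [267.6, 229.0] [464.  23.  60.] 1052 [[229.0, 219.0], [284.0, 206.0], [291.0, 235.0], [237.0, 249.0]]
tin_center 0.85 [260.7, 229.2] [464.  45.  60.] 456 [[247.0, 218.0], [268.0, 214.0], [272.0, 236.0], [252.0, 240.0]]
tin_center 0.74 [172.2, 185.1] [616. 331.  60.] 549 [[156.0, 195.0], [174.0, 168.0], [192.0, 180.0], [174.0, 207.0]]
jar_center 0.8 [374.0, 195.1] [ 568. -328.   60.] 429 [[358.0, 193.0], [379.0, 177.0], [391.0, 192.0], [369.0, 208.0]]
grater_center 0.85 [174.4, 185.4] [615. 324.  60.] 549 [[156.0, 194.0], [174.0, 168.0], [192.0, 180.0], [174.0, 207.0]]
rest 0.65 [178.9, 200.7] [563. 309.  60.] 773 [[158.0, 210.0], [170.0, 167.0], [198.0, 174.0], [185.0, 218.0]]
rest 0.15 [173.1, 183.7] [620. 32
[... 203 characters left out ...]
ay([1273.42732939,  304.29150021, 1161.10816891]), 'orientation': array([-2.5239835 , -0.00475356,  1.86616085])}
crate_floor 0.57 [246.0, 196.2] [517.  46.  60.] 1887 [[217.0, 208.0], [219.0, 169.0], [284.0, 174.0], [281.0, 213.0]]
tin_center 0.71 [249.7, 180.2] [459.  39.  60.] 735 [[240.0, 164.0], [264.0, 164.0], [264.0, 195.0], [240.0, 195.0]]
jar_center 0.77 [116.5, 183.8] [ 585. -325.   60.] 817 [[99.0, 169.0], [121.0, 161.0], [134.0, 197.0], [112.0, 205.0]]
grater_center 0.87 [337.3, 238.3] [578. 322.  60.] 1535 [[311.0, 260.0], [338.0, 200.0], [364.0, 211.0], [336.0, 271.0]]
rest 0.73 [331.9, 269.0] [672. 327.  60.] 568 [[305.0, 266.0], [329.0, 226.0], [358.0, 244.0], [334.0, 283.0]]
```

View pics/top0.png

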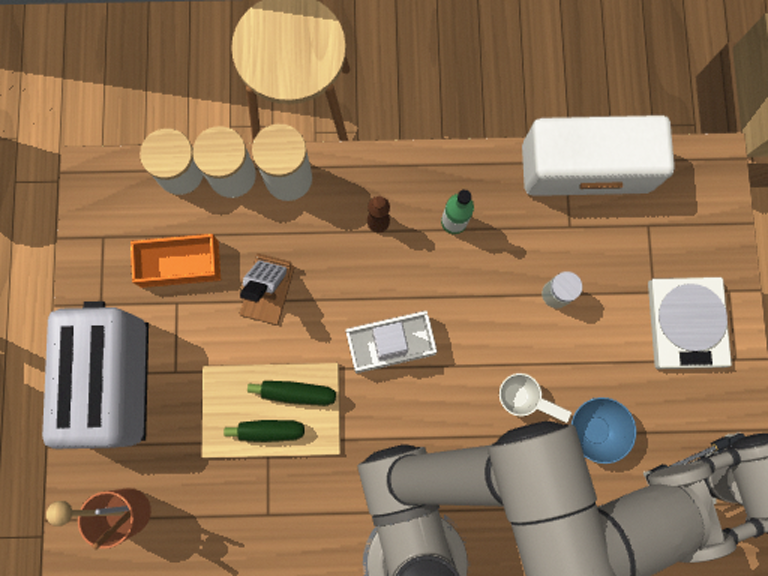

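View pics/scene0.png

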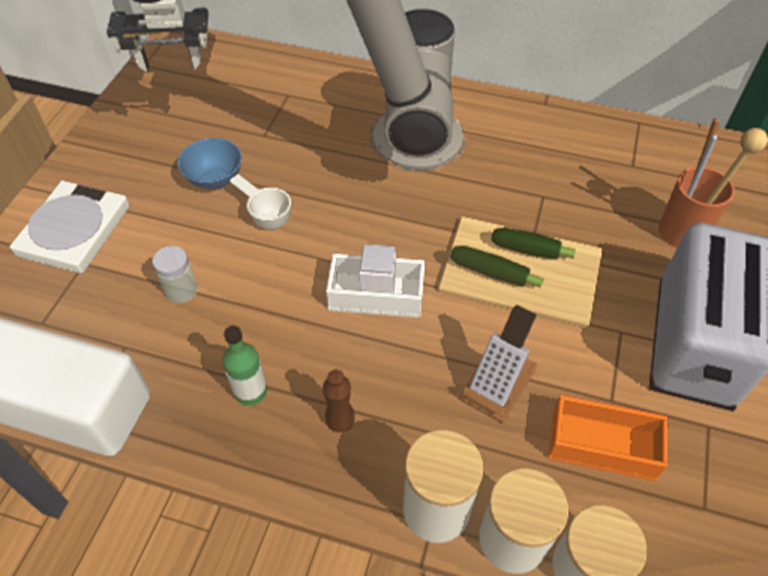

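Top view: the white crate with the tin inside is at native px (261,228). The orange crate-shaped box at (116,175) is the decoy. The jar is at (375,193), the grater on its rest at (175,187), the mill at (252,142) and the oil at (306,142). The scene view agrees: crate (250,190), jar (116,184), grater (337,238). Next I'll fit the models to silhouettes in both cameras and confirm on a crop.

```bash
cat > fit.py <<'E'
from h import *
from scipy.optimize import minimize
S=4
def hull(n,P,img):
    q=cv2.convexHull((w2p(n,P)+.5).astype(np.float32)*S-.5)
    cv2.fillConvexPoly(img,np.round(q*16).astype(np.int32),1,shift=4)
def box(lx,ly,z0,z1):
    return np.array([[a*lx/2,b*ly/2,c] for a in(-1,1) for b in(-1,1) for c in(z0,z1)])
A=np.linspace(0,2*np.pi,40)
def cyl(d,z0,z1): return np.vstack([np.c_[d/2*np.cos(A),d/2*np.sin(A),0*A+z] for z in(z0,z1)])
def Rz(y): return R.from_euler('z',y).as_matrix()
def crate(p): return [box(94,182,0,63)@Rz(p[2]).T+[p[0],p[1],0]]
def tin(p): return [box(64,64,8,106)@Rz(p[2]).T+[p[0],p[1],0],box(60,60,106,118)@Rz(p[2]).T+[p[0],p[1],0]]
def jar(p,z=0): return [cyl(66,z,80+z)+[p[0],p[1],0],cyl(64,80+z,100+z)+[p[0],p[1],0]]
def grater(p,lean=np.radians(32)):  # x,y,z,yaw(of rest x)
    M=Rz(p[3])@R.from_euler('y',-lean).as_matrix()
    return [b@M.T+p[:3] for b in(box(22,68,-90,25),box(18,40,25,90))]
def fit(models,p0,masks,step):
    def cost(p):
        c=0
        for n,m in masks.items():
            g=np.zeros((384*S,512*S),np.uint8)
            for P in models(p): hull(n,P,g)
            c+=1-(g&m).sum()/(g|m).sum()
        return c
    p0=np.array(p0,float); s=np.vstack([p0]+[p0+np.eye(len(p0))[i]*step[i] for i in range(len(p0))])
    r=minimize(cost,p0,method='Nelder-Mead',options=dict(initial_simplex=s,xatol=.05,fatol=1e-4,maxiter=300))
    return r.x,r.fun
def sat(im,smax,dark=0):
    b=cv2.resize(im,None,fx=S,fy=S,interpolation=cv2.INTER_CUBIC); h=cv2.cvtColor(b,cv2.COLOR_RGB2HSV)
    return ((h[...,1]<smax)|(h[...,2]<dark)).astype(np.uint8)
def near(n,m,P,pad):
    g=np.zeros_like(m); hull(n,P,g); return m&cv2.dilate(g,np.ones((pad*S,pad*S),np.uint8))
def big(m):
    m=cv2.morphologyEx(m,cv2.MORPH_OPEN,np.ones((5,5),np.uint8))
    k,l,s,_=cv2.connectedComponentsWithStats(m); return (l==1+np.argmax(s[1:,4])).astype(np.uint8)
def fill(m):
    c,_=cv2.findContours(m,cv2.RETR_EXTERNAL,cv2.CHAIN_APPROX_NONE); g=np.zeros_like(m); cv2.drawContours(g,c,-1,1,-1); return g
E
python3 - <<'E'
from fit import *
I={n:np.load(n+"0.npy") for n in("top","scene")}
cr0=[465,30,.2]
mk={n:fill(big(near(n,sat(I[n],70),box(110,200,0,125)@Rz(.2).T+[462,30,0],12))) for n in I}
u,f=fit(lambda p:crate(p[:3])+tin(p[3:]),[465,30,.2,465,35,.2],mk,[15,15,.1,15,15,.1]); print("crate,tin",u.round(3),f)
v=[n for n in I]
def om(t,n):
    bot.capture(n); o=bot.outline_of(t,n)
    return cv2.resize(o[0]["mask"].astype(np.uint8),None,fx=S,fy=S,interpolation=cv2.INTER_NEAREST)
nm=om("tin_center","top"); t2,f2=fit(tin,u[3:],{"top":nm,"scene":om("tin_center","scene")},[6,6,.05]); print("tin net",t2.round(3),f2)
jm={n:om("jar_center",n) for n in I}; j,f=fit(jar,[575,-320],jm,[15,15]); print("jar net",j.round(1),f)
gm={n:om("grater_center",n) for n in I}; g,fg=fit(grater,[590,320,90,-.6],gm,[15,15,15,.2]); print("grater net",g.round(3),fg)
gs={n:fill(big(cv2.dilate(gm[n],np.ones((21,21),np.uint8))&sat(I[n],70,45))) for n in I}
g2,fg=fit(grater,g,gs,[8,8,8,.1]); print("grater sat",g2.round(3),fg)
np.save("u.npy",u);np.save("g.npy",g2);np.save("j.npy",j)
o=[]
for n in I:
    b=cv2.resize(I[n],None,fx=S,fy=S,interpolation=cv2.INTER_CUBIC)
    for P in crate(u[:3])+tin(u[3:])+jar(j)+grater(g2):
        k=np.zeros(b.shape[:2],np.uint8); hull(n,P,k); c,_=cv2.findContours(k,0,2); cv2.drawContours(b,c,-1,(255,0,0),1)
    for c in([u[0],u[1]],j,g2[:2]):
        q=(w2p(n,[c[0],c[1],70])[0]*S).astype(int); o.append(b[q[1]-140:q[1]+140,q[0]-130:q[0]+130])
cv2.imwrite("pics/fit.png",np.vstack([np.hstack(o[:3]),np.hstack(o[3:])])[:,:,::-1])
E
```

```text
crate,tin [4.71980e+02 4.55880e+01 2.06000e-01 4.70746e+02 4.60840e+01 1.34000e-01] 0.03768127480101313
tin net [4.69401e+02 4.87880e+01 2.24000e-01] 0.35257397201065666
jar net [ 576.  -330.7] 0.10748873825651639
grater net [ 5.99832e+02  3.19897e+02  1.04546e+02 -2.92000e-01] 0.14786562537711045
grater sat [ 6.00845e+02  3.18176e+02  1.04784e+02 -2.51000e-01] 0.4152123673770314
```

View pics/fit.png

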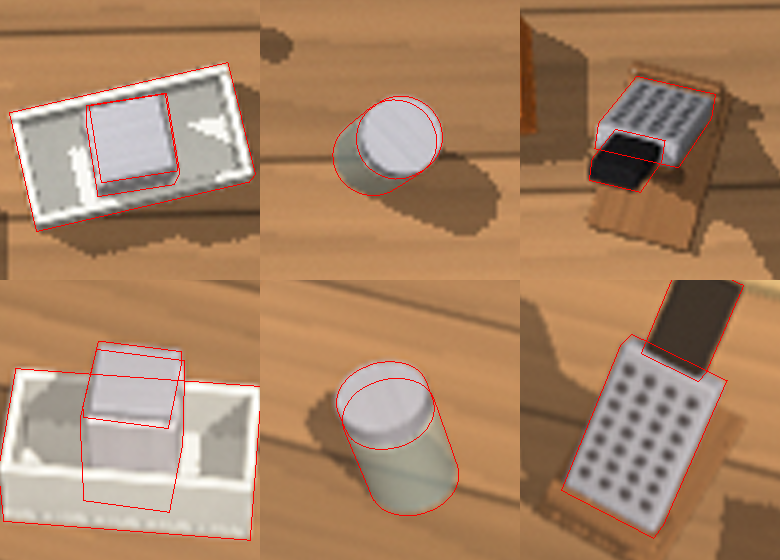

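The crops confirm the white crate with the tin at its middle (top px 261,228). The fitted outlines of crate, tin, jar and grater match in both views, so I'll work out the move to the tin.

```bash
cat >> h.py <<'E'
def go(pos,M,n=None,raw=False):
    """rows (tool axes) from the present pose to pos, M; even split in world"""
    s=bot.get_obs(); p=np.array(s["tool_pos"]); C=R.from_euler('xyz',s["tcp_rot"]); T=R.from_matrix(M)
    w=(C.inv()*T).as_rotvec(); d=np.array(pos)-p
    k=n or int(max(np.ceil(np.linalg.norm(d)/45),np.ceil(np.linalg.norm(w)/.14),1))
    print("t",s["time"],"at",p.round(1),"rpy",np.round(s["tcp_rot"],3),"F",np.round(s["contact_force"],1),"w",s["grip_width"],"rows",k)
    out=[]
    for i in range(k):
        Ci=C*R.from_rotvec(w*i/k); out.append([*np.round(Ci.inv().apply(d/k),0 if np.linalg.norm(d/k)>20 else 1).tolist(),*np.round(w/k,3).tolist()])
    print(str(out).replace(" ",""))
def down(ya):  # tool down, tool y along world direction angle ya (nearest to the present)
    C=R.from_euler('xyz',bot.get_obs()["tcp_rot"]); b=[]
    for a in(ya,ya+np.pi):
        y=np.array([np.cos(a),np.sin(a),0]); z=np.array([0,0,-1.]); b.append(np.c_[np.cross(y,z),y,z])
    return min(b,key=lambda M:(C.inv()*R.from_matrix(M)).magnitude())
E
python3 - <<'E'
from h import *
u=np.load("u.npy"); s=bot.get_obs(); print(s["joint_positions"],s["grip_width"])
print(R.from_euler('xyz',s["tcp_rot"]).as_matrix().round(3), down(u[5]).round(3))
go([u[3],u[4],220],down(u[5]))
E
```

```text
[-1.33600547e+00  3.42019237e-01  1.52410355e+00  2.17109811e-05
  1.27538155e+00 -1.46000469e-01] 92.04252981765612
[[ 0.928  0.372  0.   ]
 [ 0.372 -0.928 -0.   ]
 [ 0.     0.    -1.   ]] [[-0.134  0.991  0.   ]
 [ 0.991  0.134  0.   ]
 [ 0.     0.    -1.   ]]
t 1.2 at [ 195.2 -487.4  226.7] rpy [ 3.142 -0.     0.381] F [-0.2  0.3 -0.7] w 92.04252981765612 rows 14
[[32.0,-28.0,0.0,0.0,0.0,-0.095],[35.0,-25.0,0.0,0.0,0.0,-0.095],[37.0,-21.0,0.0,0.0,0.0,-0.095],[39.0,-18.0,0.0,0.0,0.0,-0.095],[41.0,-14.0,0.0,0.0,0.0,-0.095],[42.0,-10.0,0.0,0.0,0.0,-0.095],[42.0,-6.0,0.0,0.0,0.0,-0.095],[43.0,-2.0,0.0,0.0,0.0,-0.095],[43.0,2.0,0.0,0.0,0.0,-0.095],[42.0,6.0,0.0,0.0,0.0,-0.095],[42.0,10.0,0.0,0.0,0.0,-0.095],[41.0,14.0,0.0,0.0,0.0,-0.095],[39.0,18.0,0.0,0.0,0.0,-0.095],[37.0,21.0,0.0,0.0,0.0,-0.095]]
```

```bash
python3 -m jog '[[32,-28,0,0,0,-0.095],[35,-25,0,0,0,-0.095],[37,-21,0,0,0,-0.095],[39,-18,0,0,0,-0.095],[41,-14,0,0,0,-0.095],[42,-10,0,0,0,-0.095],[42,-6,0,0,0,-0.095],[43,-2,0,0,0,-0.095],[43,2,0,0,0,-0.095],[42,6,0,0,0,-0.095],[42,10,0,0,0,-0.095],[41,14,0,0,0,-0.095]]' 100; python3 -m jog '[[39,18,0,0,0,-0.095],[37,21,0,0,0,-0.095],[0,0,0,0,0,0],[0,0,0,0,0,0]]'
python3 - <<'E'
from h import *
u=np.load("u.npy"); go([u[3],u[4],130],down(u[5]))
E
```

```text
time: 2.4
tool_pos: [432.1, -28.2, 227.0]
tcp_rot: [3.141, 0.0, 1.525]
contact_force: [1.2, -0.4, -0.8]
grip_width: 92.0
finger_force: 0.0
time: 2.8
tool_pos: [470.6, 46.7, 226.4]
tcp_rot: [-3.141, 0.0, 1.712]
contact_force: [-0.4, -0.5, -0.5]
grip_width: 91.7
finger_force: 0.0
t 2.8 at [470.6  46.7 226.4] rpy [-3.141  0.     1.712] F [-0.4 -0.5 -0.5] w 91.69761187440265 rows 3
[[-0.0,0.0,32.0,-0.0,0.0,0.002],[-0.0,0.0,32.0,-0.0,0.0,0.002],[-0.0,0.0,32.0,-0.0,0.0,0.002]]
```

```bash
python3 -m jog '[[0,0,40,0,0,0],[0,0,40,0,0,0],[0,0,30,0,0,0],[0,0,20,0,0,0],[0,0,15,0,0,0],[0,0,11,0,0,0],[0,0,0,0,0,0]]'; python3 -m jog '[[0,0,0,0,0,0],[0,0,0,0,0,0],[0,0,0,0,0,0],[0,0,0,0,0,0],[0,0,0,0,0,0],[0,0,0,0,0,0],[0,0,0,0,0,0]]' 50
python3 - <<'E'
from h import *
u=np.load("u.npy"); s=bot.get_obs()
c,a=u[:2],u[2]; ex=np.array([np.cos(a),np.sin(a)]); ey=np.array([-ex[1],ex[0]])
d=np.array(s["tool_pos"][:2])-c; print("tcp in crate",d@ex,d@ey)
t=c+ey*(83-32-2)+ex*0; go([*t,s["tool_pos"][2]+4],down(a),n=4)
E
```

```text
time: 3.5
tool_pos: [469.7, 45.1, 69.8]
tcp_rot: [-3.139, -0.0, 1.709]
contact_force: [0.9, 0.3, 0.5]
grip_width: 91.7
finger_force: 0.0
time: 4.2
tool_pos: [470.7, 46.1, 71.2]
tcp_rot: [3.142, 0.0, 1.711]
contact_force: [-3.9, -0.7, 7.3]
grip_width: 64.5
finger_force: 29.6
tcp in crate -1.195143234068542 0.7566782548632085
t 4.2 at [470.7  46.1  71.2] rpy [3.142 0.    1.711] F [-3.9 -0.7  7.3] w 64.51698226797447 rows 4
[[12.1,-0.5,-1.0,0.0,0.0,-0.016],[12.1,-0.3,-1.0,0.0,0.0,-0.016],[12.1,-0.1,-1.0,0.0,0.0,-0.016],[12.1,0.1,-1.0,0.0,0.0,-0.016]]
```

```bash
python3 -m jog '[[0,0,-2,0,0,0],[0,0,-2,0,0,0],[12,0,0,0,0,-0.016],[12,0,0,0,0,-0.016],[12,-0.3,0,0,0,-0.016],[9,-0.4,0,0,0,-0.016],[2,0,0,0,0,0],[0,0,0,0,0,0],[0,0,0,0,0,0]]'; python3 -m jog '[[1,0,0,0,0,0],[0,0,0,0,0,0],[1,0,0,0,0,0],[0,0,0,0,0,0]]'
```

```text
time: 5.1
tool_pos: [462.1, 92.4, 74.5]
tcp_rot: [-3.141, 0.0, 1.775]
contact_force: [-0.8, -1.8, -2.8]
grip_width: 64.2
finger_force: 29.7
time: 5.5
tool_pos: [462.0, 93.0, 74.8]
tcp_rot: [-3.141, 0.002, 1.775]
contact_force: [-0.7, -9.7, -1.4]
grip_width: 64.2
finger_force: 29.6
```

```bash
python3 -m jog '[[-2.5,0,0,0,0,0],[0,0,1.5,0,0,0],[0,0,1.5,0,0,0],[0,0,1,0,0,0],[0,0,0,0,0,0],[0,0,0,0,0,0]]'
```

```text
time: 6.1
tool_pos: [462.6, 91.9, 71.1]
tcp_rot: [3.141, 0.0, 1.775]
contact_force: [-2.0, -1.2, 5.6]
grip_width: 64.3
finger_force: 29.7
```

```bash
python3 -m jog '[[0,0,0,0,0,0],[0,0,0,0,0,0],[0,0,0,0,0,0],[0,0,-10,0,0,0],[0,0,-30,0,0,0],[0,0,-40,0,0,0],[0,0,-30,0,0,0],[0,0,0,0,0,0]]' 100
python3 - <<'E'
from fit import *
u=np.load("u.npy"); j=np.load("j.npy")
go([*j,190],down(u[2]))
shot("top","tin1.png",(215,185,315,265),4)
E
```

```text
time: 6.9
tool_pos: [465.0, 92.0, 185.4]
tcp_rot: [3.133, 0.002, 1.775]
contact_force: [-0.3, 0.1, 1.0]
grip_width: 92.1
finger_force: 0.0
t 6.9 at [465.   92.  185.4] rpy [3.133e+00 2.000e-03 1.775e+00] F [-0.3  0.1  1. ] w 92.10242788719634 rows 10
[[-44.0,2.0,-0.0,0.001,0.0,-0.0],[-44.0,2.0,-0.0,0.001,0.0,-0.0],[-44.0,2.0,-0.0,0.001,0.0,-0.0],[-44.0,2.0,-0.0,0.001,0.0,-0.0],[-44.0,2.0,-0.0,0.001,0.0,-0.0],[-44.0,2.0,-0.0,0.001,0.0,-0.0],[-44.0,2.0,-0.0,0.001,0.0,-0.0],[-44.0,2.0,-0.0,0.001,0.0,-0.0],[-44.0,2.0,-0.0,0.001,0.0,-0.0],[-44.0,2.0,-0.0,0.001,0.0,-0.0]]
```

View pics/tin1.png

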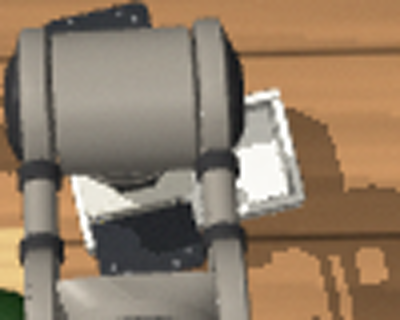

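The arm hides the tin in this view (tin near crop px 110,160), so I'll check it once I'm over at the jar.

```bash
python3 -m jog '[[-44,2,0,0,0,0],[-44,2,0,0,0,0],[-44,2,0,0,0,0],[-44,2,0,0,0,0],[-44,2,0,0,0,0],[-44,2,0,0,0,0],[-44,2,0,0,0,0],[-44,2,0,0,0,0],[-44,2,0,0,0,0],[-40,4,0,0,0,0],[0,0,0,0,0,0],[0,0,0,0,0,0]]'
python3 - <<'E'
from fit import *
u=np.load("u.npy"); j=np.load("j.npy")
go([*j,110],down(u[2]))
I={n:shot(n,"jar_%s.png"%n,b,4) for n,b in(("top",(215,185,315,265)),)}
m={n:fill(big(near(n,sat(I[n],70),box(100,190,0,122)@Rz(u[2]).T+[u[0],u[1],0],10))) for n in I}
v,f=fit(lambda p:crate(p[:3])+tin(p[3:]),[*u[:3],463,92,u[2]],m,[5,5,.03,5,5,.03]); print(v.round(3),f); np.save("v.npy",v)
E
```

```text
time: 8.15
tool_pos: [571.5, -330.9, 178.7]
tcp_rot: [-3.14, -0.003, 1.773]
contact_force: [-0.3, -0.1, -0.4]
grip_width: 91.8
finger_force: 0.0
t 8.15 at [ 571.5 -330.9  178.7] rpy [-3.140e+00 -3.000e-03  1.773e+00] F [-0.3 -0.1 -0.4] w 91.800992057158 rows 2
[[-0.0,2.0,34.0,-0.001,-0.001,-0.002],[-0.0,2.0,34.0,-0.001,-0.001,-0.002]]
[4.72024e+02 4.56560e+01 2.02000e-01 4.63534e+02 9.43480e+01 2.15000e-01] 0.16863824766284452
```

View pics/jar_top.png

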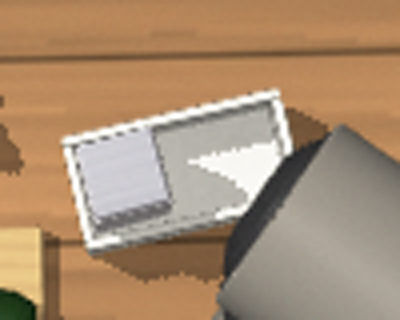

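The tin stands at the left end of the crate (crop px 125,175). Now down onto the jar.

```bash
python3 -m jog '[[0,2,30,0,0,0],[0,2.5,25,0,0,0],[0,0,20,0,0,0],[0,0,15,0,0,0],[0,0,12,0,0,0],[0,0,7,0,0,0],[0,0,0,0,0,0],[0,0,0,0,0,0]]'; python3 -m jog '[[0,0,0,0,0,0],[0,0,0,0,0,0],[0,0,0,0,0,0],[0,0,0,0,0,0],[0,0,0,0,0,0],[0,0,0,0,0,0],[0,0,0,0,0,0]]' 50
```

```text
time: 9.0
tool_pos: [577.1, -329.7, 72.5]
tcp_rot: [3.141, 0.001, 1.775]
contact_force: [-0.8, -1.0, 0.4]
grip_width: 92.0
finger_force: 0.0
time: 9.7
tool_pos: [576.3, -330.1, 72.0]
tcp_rot: [-3.141, 0.0, 1.775]
contact_force: [-4.5, -0.5, 5.3]
grip_width: 64.8
finger_force: 30.0
```

```bash
python3 -m jog '[[0,0,-8,0,0,0],[0,0,-20,0,0,0],[0,0,-35,0,0,0],[0,0,-35,0,0,0],[0,0,-8,0,0,0],[0,0,0,0,0,0]]'
python3 - <<'E'
from fit import *
u=np.load("u.npy"); a=u[2]; ey=np.array([-np.sin(a),np.cos(a)])
go([*(u[:2]-46*ey),176],down(a))
E
```

```text
time: 10.3
tool_pos: [577.5, -329.7, 178.4]
tcp_rot: [3.14, 0.002, 1.775]
contact_force: [-0.8, 0.6, -4.6]
grip_width: 64.3
finger_force: 29.9
t 10.3 at [ 577.5 -329.7  178.4] rpy [3.140e+00 2.000e-03 1.775e+00] F [-0.8  0.6 -4.6] w 64.27467009392689 rows 8
[[43.0,-3.0,0.0,0.0,0.0,-0.0],[43.0,-3.0,0.0,0.0,0.0,-0.0],[43.0,-3.0,0.0,0.0,0.0,-0.0],[43.0,-3.0,0.0,0.0,0.0,-0.0],[43.0,-3.0,0.0,0.0,0.0,-0.0],[43.0,-3.0,0.0,0.0,0.0,-0.0],[43.0,-3.0,0.0,0.0,0.0,-0.0],[43.0,-3.0,0.0,0.0,0.0,-0.0]]
```

```bash
python3 -m jog '[[20,-1,0,0,0,0],[43,-3,0,0,0,0],[43,-3,0,0,0,0],[43,-3,0,0,0,0],[43,-3,0,0,0,0],[43,-3,0,0,0,0],[43,-3,0,0,0,0],[43,-3,0,0,0,0],[20,-2,0,0,0,0],[0,0,0,0,0,0],[0,0,0,0,0,0],[0,0,0,0,0,0]]'
python3 - <<'E'
from fit import *
u=np.load("u.npy"); a=u[2]; ey=np.array([-np.sin(a),np.cos(a)])
go([*(u[:2]-46*ey),176],down(a))
shot("scene","jar2.png",(190,120,310,220),5)
E
```

```text
time: 11.5
tool_pos: [484.1, -1.4, 176.7]
tcp_rot: [-3.14, -0.0, 1.774]
contact_force: [-0.7, -0.2, -3.4]
grip_width: 64.1
finger_force: 29.9
t 11.5 at [484.1  -1.4 176.7] rpy [-3.14  -0.     1.774] F [-0.7 -0.2 -3.4] w 64.14214122538571 rows 1
[[2.5,-2.3,0.7,-0.001,-0.0,-0.003]]
```

View pics/jar2.png

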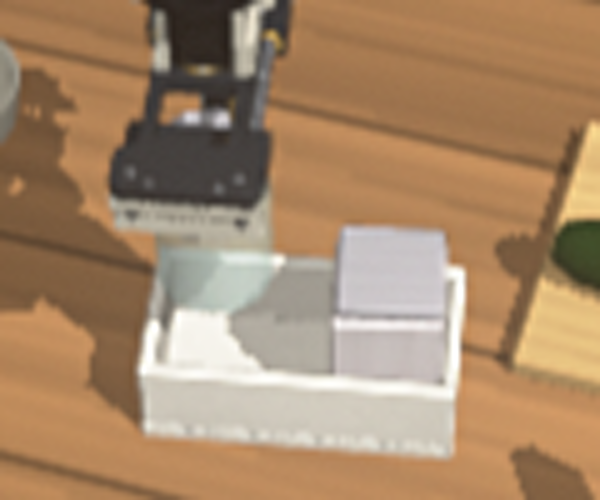

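The jar hangs upright over the right half of the crate (crop px 220,230) and the tin is at the left. I'll lower it in with a small correction.

```bash
python3 -m jog '[[2.5,-2,10,0,0,0],[0,0,15,0,0,0],[0,0,15,0,0,0],[0,0,12,0,0,0],[0,0,12,0,0,0],[0,0,8,0,0,0],[0,0,6,0,0,0],[0,0,0,0,0,0],[0,0,0,0,0,0]]'; python3 -m jog '[[-1,0,0,0,0,0],[0,0,0,0,0,0]]'
```

```text
time: 12.45
tool_pos: [481.9, 1.2, 99.8]
tcp_rot: [3.141, 0.0, 1.775]
contact_force: [-1.0, 0.3, -4.5]
grip_width: 64.4
finger_force: 29.9
time: 12.65
tool_pos: [482.3, 0.2, 100.2]
tcp_rot: [3.141, 0.001, 1.775]
contact_force: [-0.2, -0.3, -4.1]
grip_width: 64.3
finger_force: 29.9
```

```bash
python3 -m jog '[[-1,0,6,0,0,0],[-1,0,0,0,0,0],[0,0,0,0,0,0],[0,0,0,0,0,0]]'; python3 -m jog '[[-1,0,0,0,0,0],[0,0,0,0,0,0],[0,0,0,0,0,0]]'
```

```text
time: 13.05
tool_pos: [482.4, -1.7, 93.7]
tcp_rot: [3.142, 0.0, 1.775]
contact_force: [-0.5, 0.5, -4.2]
grip_width: 64.5
finger_force: 29.9
time: 13.35
tool_pos: [482.5, -2.3, 93.8]
tcp_rot: [3.142, -0.0, 1.775]
contact_force: [0.2, 2.0, -3.1]
grip_width: 64.6
finger_force: 29.9
```

```bash
python3 -m jog '[[1.5,0,4,0,0,0],[0,0,4,0,0,0],[0,0,2,0,0,0],[0,0,1,0,0,0],[0,0,1,0,0,0],[0,0,0,0,0,0],[0,0,0,0,0,0]]'; python3 -m jog '[[0,0,0.5,0,0,0],[0,0,0.5,0,0,0],[0,0,0,0,0,0]]'
```

```text
time: 14.05
tool_pos: [482.3, -1.2, 81.7]
tcp_rot: [3.142, 0.0, 1.775]
contact_force: [-0.4, -0.4, -4.0]
grip_width: 64.8
finger_force: 29.9
time: 14.35
tool_pos: [482.2, -1.1, 80.7]
tcp_rot: [-3.141, 0.0, 1.775]
contact_force: [0.5, 1.0, -4.1]
grip_width: 64.6
finger_force: 29.9
```

```bash
python3 -m jog '[[0,0,0.5,0,0,0],[0,0,0.5,0,0,0],[0,0,0,0,0,0]]';python3 -m jog '[[0,0,0.5,0,0,0],[0,0,0,0,0,0]]'
```

```text
time: 14.65
tool_pos: [482.3, -1.2, 80.0]
tcp_rot: [3.141, 0.0, 1.775]
contact_force: [-2.2, -0.7, 1.6]
grip_width: 64.2
finger_force: 30.0
time: 14.85
tool_pos: [482.3, -1.2, 79.9]
tcp_rot: [3.141, 0.0, 1.775]
contact_force: [-3.3, 0.5, 6.5]
grip_width: 64.7
finger_force: 30.0
```

```bash
python3 -m jog '[[0,0,0,0,0,0],[0,0,0,0,0,0],[0,0,0,0,0,0],[0,0,-10,0,0,0],[0,0,-30,0,0,0],[0,0,-45,0,0,0],[0,0,-45,0,0,0],[0,0,-20,0,0,0],[0,0,0,0,0,0]]' 100
cat >> h.py <<'E'
def gtool(g,lean=np.radians(32)):
    M=R.from_euler('zy',[0,0]).as_matrix(); G=R.from_euler('z',g[3]).as_matrix()@R.from_euler('y',-lean).as_matrix()
    C=R.from_euler('xyz',bot.get_obs()["tcp_rot"]); b=[np.c_[-s*G[:,0],s*G[:,1],-G[:,2]] for s in(1,-1)]
    return G,min(b,key=lambda M:(C.inv()*R.from_matrix(M)).magnitude())
E
python3 - <<'E'
from h import *
g=np.load("g.npy"); g[3]=-.27; g[:3]=[600.4,319,104.7]; np.save("g.npy",g)
G,M=gtool(g); print(np.linalg.det(M),M.round(2)); go(g[:3]+G[:,2]*151,M)
E
```

```text
time: 15.75
tool_pos: [484.0, -1.3, 233.2]
tcp_rot: [3.134, 0.003, 1.775]
contact_force: [0.3, 0.2, -0.9]
grip_width: 92.1
finger_force: 0.0
0.9999999999999999 [[-0.82  0.27  0.51]
 [ 0.23  0.96 -0.14]
 [-0.53  0.   -0.85]]
t 15.75 at [484.   -1.3 233.2] rpy [3.134e+00 3.000e-03 1.775e+00] F [ 0.3  0.2 -0.9] w 92.14673176982387 rows 9
[[36.0,12.0,0.0,-0.033,-0.055,-0.119],[35.0,16.0,-1.0,-0.033,-0.055,-0.119],[32.0,20.0,-3.0,-0.033,-0.055,-0.119],[29.0,24.0,-4.0,-0.033,-0.055,-0.119],[26.0,27.0,-4.0,-0.033,-0.055,-0.119],[23.0,31.0,-5.0,-0.033,-0.055,-0.119],[18.0,33.0,-5.0,-0.033,-0.055,-0.119],[14.0,35.0,-4.0,-0.033,-0.055,-0.119],[10.0,37.0,-4.0,-0.033,-0.055,-0.119]]
```

```bash
python3 -m jog '[[36,12,0,-0.033,-0.055,-0.119],[35,16,-1,-0.033,-0.055,-0.119],[32,20,-3,-0.033,-0.055,-0.119],[29,24,-4,-0.033,-0.055,-0.119],[26,27,-4,-0.033,-0.055,-0.119],[23,31,-5,-0.033,-0.055,-0.119],[18,33,-5,-0.033,-0.055,-0.119],[14,35,-4,-0.033,-0.055,-0.119],[10,37,-4,-0.033,-0.055,-0.119],[0,0,0,0,0,0],[0,0,0,0,0,0]]'
python3 - <<'E'
from fit import *
g=np.load("g.npy"); G,M=gtool(g); go(g[:3]+G[:,2]*151,M); go(g[:3]+G[:,2]*41,M); print(bot.get_obs()["joint_positions"].round(2))
b=shot("scene",None); b=cv2.resize(b,None,fx=S,fy=S,interpolation=cv2.INTER_CUBIC)
for P in grater(g):
    k=np.zeros(b.shape[:2],np.uint8); hull("scene",P,k); c,_=cv2.findContours(k,0,2); cv2.drawContours(b,c,-1,(255,0,0),1)
a=b[110*S:290*S,190*S:390*S]; cv2.imwrite("pics/pre.png",a[:,:,::-1])
E
```

```text
time: 16.85
tool_pos: [520.0, 340.0, 227.1]
tcp_rot: [-3.133, 0.547, 2.878]
contact_force: [0.3, -0.9, 0.0]
grip_width: 91.8
finger_force: 0.0
t 16.85 at [520.  340.  227.1] rpy [-3.133  0.547  2.878] F [ 0.3 -0.9  0. ] w 91.79552287096399 rows 1
[[-5.6,1.1,-3.2,-0.005,-0.011,0.006]]
t 16.85 at [520.  340.  227.1] rpy [-3.133  0.547  2.878] F [ 0.3 -0.9  0. ] w 91.79552287096399 rows 3
[[-2.0,1.0,36.0,-0.002,-0.004,0.002],[-2.0,1.0,36.0,-0.002,-0.004,0.002],[-2.0,0.0,36.0,-0.002,-0.004,0.002]]
[ 0.67  0.39  1.59 -0.57  0.91 -0.34]
```

View pics/pre.png

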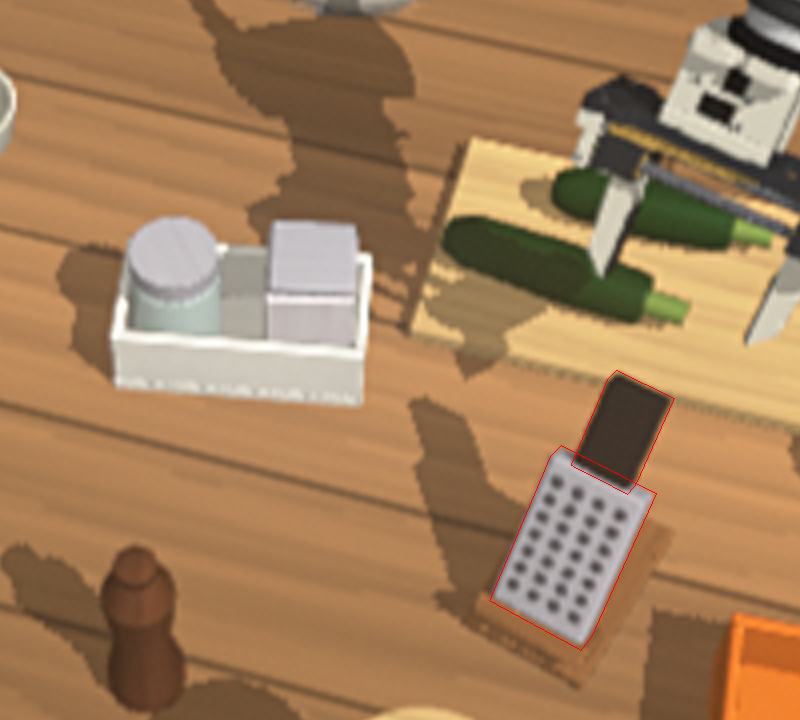

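The jar and tin stand upright with a gap between them (px 245,290). The grater outline matches (px 580,530), and the open fingers straddle the handle line.

```bash
python3 -m jog '[[-5.5,1,0,-0.005,-0.011,0.006],[0,0,30,0,0,0],[0,0,30,0,0,0],[0,0,25,0,0,0],[0,0,15,0,0,0],[0,0,7,0,0,0],[0,0,0,0,0,0],[0,0,0,0,0,0]]'
python3 - <<'E'
from fit import *
g=np.load("g.npy"); G,M=gtool(g); go(g[:3]+G[:,2]*41,M)
E
```

```text
time: 17.7
tool_pos: [580.9, 324.7, 141.9]
tcp_rot: [3.137, 0.561, 2.868]
contact_force: [0.7, -0.8, 0.0]
grip_width: 91.6
finger_force: 0.0
t 17.7 at [580.9 324.7 141.9] rpy [3.137 0.561 2.868] F [ 0.7 -0.8  0. ] w 91.58633074469161 rows 1
[[2.5,-0.3,1.3,0.002,0.003,-0.003]]
```

```bash
python3 -m jog '[[1.5,0,0,0,0,0],[0,0,0,0,0,0],[0,0,0,0,0,0],[0,0,0,0,0,0],[0,0,0,0,0,0],[0,0,0,0,0,0],[0,0,0,0,0,0],[0,0,0,0,0,0],[0,0,0,0,0,0],[0,0,0,0,0,0]]' 25
python3 - <<'E'
from fit import *
g=np.load("g.npy"); G,M=gtool(g); go(g[:3]+G[:,2]*41,M)
E
```

```text
time: 18.7
tool_pos: [579.4, 324.8, 140.0]
tcp_rot: [3.139, 0.56, 2.869]
contact_force: [1.2, -0.6, 0.1]
grip_width: 39.8
finger_force: 29.9
t 18.7 at [579.4 324.8 140. ] rpy [3.139 0.56  2.869] F [ 1.2 -0.6  0.1] w 39.83681193099987 rows 1
[[0.2,0.0,0.4,0.001,0.002,-0.002]]
```

```bash
python3 -m jog '[[-1,0,-5,0,0,0],[-2,0,-10,0,0,0],[-5,0,-25,0,0,0],[-5,0,-40,0,0,0],[0,0,-45,0,0,0],[0,0,-20,0,0,0],[0,0,0,0,0,0]]'
python3 - <<'E'
from fit import *
u=np.load("u.npy"); a=u[2]; ey=np.array([-np.sin(a),np.cos(a)])
go([*(u[:2]+.5*ey),278],down(a),n=11)
E
```

```text
time: 19.4
tool_pos: [515.1, 343.8, 273.9]
tcp_rot: [3.132, 0.564, 2.868]
contact_force: [-0.4, 0.6, -2.8]
grip_width: 39.7
finger_force: 30.0
t 19.4 at [515.1 343.8 273.9] rpy [3.132 0.564 2.868] F [-0.4  0.6 -2.8] w 39.66668751453433 rows 11
[[-3.0,-27.0,1.0,0.029,0.046,0.097],[-6.0,-27.0,2.0,0.029,0.046,0.097],[-8.0,-26.0,2.0,0.029,0.046,0.097],[-11.0,-25.0,3.0,0.029,0.046,0.097],[-14.0,-24.0,3.0,0.029,0.046,0.097],[-16.0,-22.0,3.0,0.029,0.046,0.097],[-18.0,-20.0,3.0,0.029,0.046,0.097],[-20.0,-18.0,2.0,0.029,0.046,0.097],[-22.0,-16.0,2.0,0.029,0.046,0.097],[-23.0,-14.0,1.0,0.029,0.046,0.097],[-25.0,-12.0,0.0,0.029,0.046,0.097]]
```

```bash
python3 -m jog '[[-3,-27,1,0.029,0.046,0.097],[-6,-27,2,0.029,0.046,0.097],[-8,-26,2,0.029,0.046,0.097],[-11,-25,3,0.029,0.046,0.097],[-14,-24,3,0.029,0.046,0.097],[-16,-22,3,0.029,0.046,0.097],[-18,-20,3,0.029,0.046,0.097],[-20,-18,2,0.029,0.046,0.097],[-22,-16,2,0.029,0.046,0.097],[-23,-14,1,0.029,0.046,0.097],[-25,-12,0,0.029,0.046,0.097],[0,0,0,0,0,0]]'; python3 -m jog '[[0,0,0,0,0,0],[0,0,0,0,0,0]]'
python3 - <<'E'
from fit import *
u=np.load("u.npy"); a=u[2]; ey=np.array([-np.sin(a),np.cos(a)]);c=u[:2]+.5*ey
go([*c,278],down(a)); s=bot.get_obs(); p=s["tool_pos"]
b=shot("scene",None); np.save("ins.npy",b); b=cv2.resize(b,None,fx=S,fy=S,interpolation=cv2.INTER_CUBIC)
T=R.from_euler('xyz',s["tcp_rot"]).as_matrix(); G=np.c_[-T[:,0],T[:,1],-T[:,2]]; ctr=p-G[:,2]*41
D=[q@G.T+ctr for q in(box(22,68,-90,25),box(18,40,25,90))]+crate(u[:3])
for P in D:
    k=np.zeros(b.shape[:2],np.uint8); hull("scene",P,k); cc,_=cv2.findContours(k,0,2); cv2.drawContours(b,cc,-1,(255,0,0),1)
cv2.imwrite("pics/ins.png",b[70*S:220*S,170*S:340*S,::-1])
E
```

```text
time: 20.6
tool_pos: [472.2, 40.4, 273.7]
tcp_rot: [-3.128, 0.001, 1.763]
contact_force: [0.3, 0.8, -2.7]
grip_width: 39.8
finger_force: 30.0
time: 20.8
tool_pos: [471.9, 45.0, 274.4]
tcp_rot: [-3.131, 0.0, 1.772]
contact_force: [-0.9, -1.0, -2.3]
grip_width: 40.0
finger_force: 30.0
t 20.8 at [471.9  45.  274.4] rpy [-3.131  0.     1.772] F [-0.9 -1.  -2.3] w 39.9507672540054 rows 1
[[1.1,0.2,-3.6,-0.011,0.0,-0.005]]
```

View pics/ins.png

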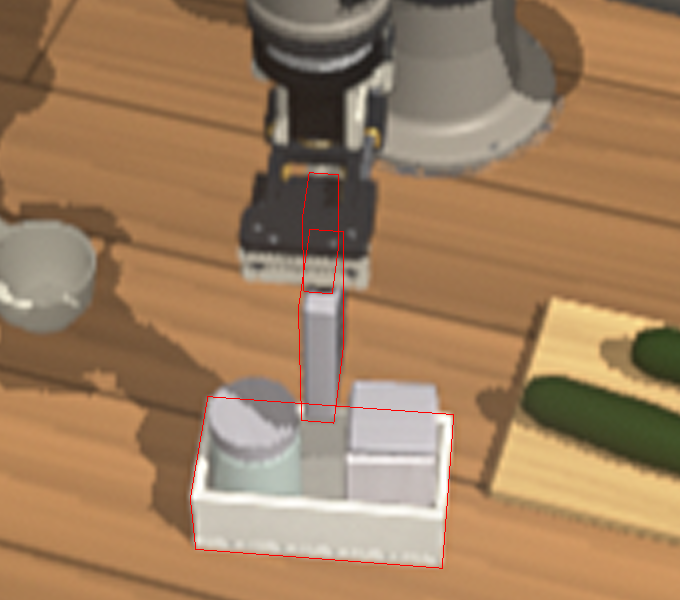

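The grater hangs upright over the gap between jar and tin (crop px 320,410), matching the outline predicted from the tool pose. I'll lower it in steps and watch the force.

```bash
python3 -m jog '[[1,0,6,-0.011,0,-0.005],[0,0,8,0,0,0],[0,0,8,0,0,0],[0,0,8,0,0,0],[0,0,8,0,0,0],[0,0,0,0,0,0],[0,0,0,0,0,0]]'; python3 -m jog '[[0,0,8,0,0,0],[0,0,8,0,0,0],[0,0,8,0,0,0],[0,0,0,0,0,0]]'
python3 - <<'E'
from fit import *
u=np.load("u.npy"); a=u[2]; ey=np.array([-np.sin(a),np.cos(a)]);c=u[:2]+.5*ey
go([*c,142],down(a))
E
```

```text
time: 21.55
tool_pos: [471.9, 45.4, 236.9]
tcp_rot: [3.141, 0.0, 1.776]
contact_force: [0.1, 0.1, -2.2]
grip_width: 40.0
finger_force: 30.0
time: 21.95
tool_pos: [471.0, 45.5, 211.6]
tcp_rot: [-3.14, -0.0, 1.776]
contact_force: [-0.1, -0.0, -2.9]
grip_width: 39.9
finger_force: 30.0
t 21.95 at [471.   45.5 211.6] rpy [-3.14  -0.     1.776] F [-0.1 -0.  -2.9] w 39.88723506088594 rows 2
[[0.0,1.0,35.0,-0.001,-0.0,-0.001],[0.0,1.0,35.0,-0.001,-0.0,-0.001]]
```

```bash
python3 -m jog '[[0,1,8,0,0,0],[0,0,8,0,0,0],[0,0,8,0,0,0],[0,0,0,0,0,0]]'; python3 -m jog '[[0,0,8,0,0,0],[0,0,8,0,0,0],[0,0,8,0,0,0],[0,0,0,0,0,0]]'; python3 -m jog '[[0,0,6,0,0,0],[0,0,5,0,0,0],[0,0,3,0,0,0],[0,0,3,0,0,0],[0,0,0,0,0,0],[0,0,0,0,0,0]]'
```

```text
time: 22.35
tool_pos: [472.0, 45.7, 187.7]
tcp_rot: [-3.14, -0.0, 1.776]
contact_force: [-0.2, -0.9, -3.2]
grip_width: 39.6
finger_force: 30.0
time: 22.75
tool_pos: [472.1, 45.7, 163.8]
tcp_rot: [-3.14, -0.0, 1.776]
contact_force: [-0.2, -0.5, -3.1]
grip_width: 39.9
finger_force: 30.0
time: 23.35
tool_pos: [473.0, 45.7, 148.1]
tcp_rot: [3.141, 0.0, 1.776]
contact_force: [1.4, 0.5, -3.2]
grip_width: 39.6
finger_force: 30.0
```

```bash
python3 -m jog '[[0,0,2,0,0,0],[0,0,2,0,0,0],[0,0,1,0,0,0],[0,0,1,0,0,0],[0,0,0,0,0,0],[0,0,0,0,0,0]]'; python3 -m jog '[[0,0,1,0,0,0],[0,0,1,0,0,0],[0,0,0,0,0,0]]'
```

```text
time: 23.95
tool_pos: [472.9, 45.7, 142.1]
tcp_rot: [3.141, 0.0, 1.776]
contact_force: [-1.2, -0.3, -3.4]
grip_width: 40.1
finger_force: 30.0
time: 24.25
tool_pos: [472.8, 45.7, 139.9]
tcp_rot: [3.141, 0.0, 1.776]
contact_force: [0.2, 0.3, -2.7]
grip_width: 40.3
finger_force: 30.0
```

```bash
python3 -m jog '[[0,0,0.7,0,0,0],[0,0,0.7,0,0,0],[0,0,0,0,0,0]]'; python3 -m jog '[[0,0,0.5,0,0,0],[0,0,0.5,0,0,0],[0,0,0,0,0,0]]'
```

```text
time: 24.55
tool_pos: [473.0, 45.7, 139.0]
tcp_rot: [3.14, 0.0, 1.776]
contact_force: [-1.6, -0.2, 0.8]
grip_width: 39.4
finger_force: 30.0
time: 24.85
tool_pos: [473.0, 45.6, 138.9]
tcp_rot: [3.14, 0.001, 1.776]
contact_force: [-3.8, -0.2, 11.4]
grip_width: 39.9
finger_force: 30.0
```

```bash
python3 -m jog '[[0,0,-0.7,0,0,0],[0,0,0,0,0,0]]'; python3 -m jog '[[0,0,0,0,0,0],[0,0,0,0,0,0],[0,0,0,0,0,0],[0,0,0,0,0,0],[0,0,-5,0,0,0],[0,0,-15,0,0,0],[0,0,-30,0,0,0],[0,0,-40,0,0,0],[0,0,-40,0,0,0],[0,0,0,0,0,0]]' 80; python3 -m jog '[[-40,0,0,0,0,0],[-45,0,0,0,0,0],[-45,0,0,0,0,0],[-45,0,0,0,0,0],[-45,0,0,0,0,0],[0,0,0,0,0,0],[0,0,0,0,0,0]]'
python3 - <<'E'
from fit import *
a=shot("scene",None)[110:230,190:310]; b=shot("top",None)[170:290,195:315]
cv2.imwrite("pics/end.png",cv2.resize(np.hstack([a,b]),None,fx=3.3,fy=3.3,interpolation=cv2.INTER_CUBIC)[:,:,::-1])
E
```

```text
time: 25.05
tool_pos: [473.0, 45.6, 138.9]
tcp_rot: [3.14, 0.001, 1.776]
contact_force: [-2.2, 0.6, 6.8]
grip_width: 39.8
finger_force: 30.0
time: 26.05
tool_pos: [475.3, 45.6, 274.0]
tcp_rot: [3.13, 0.003, 1.776]
contact_force: [0.6, -0.1, 0.3]
grip_width: 73.0
finger_force: 0.0
time: 26.75
tool_pos: [517.1, -170.2, 267.4]
tcp_rot: [-3.141, -0.001, 1.774]
contact_force: [-0.2, -0.2, 0.5]
grip_width: 73.0
finger_force: 0.0
```

View pics/end.png

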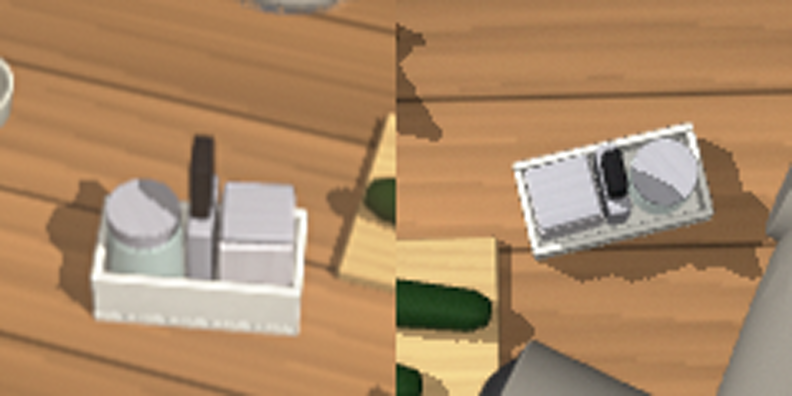

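Tin, grater (handle up) and jar all stand upright in a row in the white crate (scene crop px 150–260, 200–260), and the gripper is clear of them.

```bash
python3 -c "
from plant import bot
print(bot.close_job())"
```

```text
the job is handed in; nothing more can be done
None
```

The job is handed in after about 27 s of robot time: tin, grater (handle up) and jar stand upright in a row in the white crate, and the measuring cup, courgettes, mill and oil bottle were never touched.

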